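# Load the vial into the heater well that fits it

### The job

Take the sealed vial that stands on the cork pad and seat it gently, upright and fully home, in the well of the block heater that matches its diameter, then press the heater's start button. The block can sit a little to either side in its slot, so feel for the well with light pressure, as the vial is glass; leave the vials in the tray and everything else on the bench where they are, and leave the loaded vial standing free in its well.

Things in the scene. Friction and masses are not known exactly. Their poses are not given: they have to be found in the camera images.
- heater: Block heater, fixed to the bench: white case, 130 mm in x, in y from -165 to +120 mm, top 65 mm above the bench. Origin on the bench under the middle of the slot that holds the metal block; z up. The block is aluminium, 64 by 168 mm (y), its top 70 mm above the bench, with four round wells in a row along y at x = 0 and pitch 40 mm, graded 16, 20, 24, 28 mm from +y to -y.
- slot (a point): Middle of the block's slot, at the height of the block's top (70 mm). The block's own place is NOT given: it sits anywhere up to 14 mm either way along the heater's y, all wells with it (none along x), held by friction of about 12 N. It is sprung: it starts to sink at about 2 N of downward push, then 1.5 N per mm, to a hard stop at 8 mm. Vials break at over 20 N against the heater.
- mid16 (a point): Where the mouth of the well for 16 mm vials lies if the block is centred in its slot; the true well is up to 14 mm either way along the heater's y. At (0, +60, 70) mm in the heater's frame. The well is 1.5 mm wider than its vial and 35 mm deep (floor 35 mm above the bench).
- mid20 (a point): Where the mouth of the well for 20 mm vials lies if the block is centred in its slot; the true well is up to 14 mm either way along the heater's y. At (0, +20, 70) mm in the heater's frame. The well is 1.5 mm wider than its vial and 35 mm deep (floor 35 mm above the bench).
- mid24 (a point): Where the mouth of the well for 24 mm vials lies if the block is centred in its slot; the true well is up to 14 mm either way along the heater's y. At (0, -20, 70) mm in the heater's frame. The well is 1.5 mm wider than its vial and 35 mm deep (floor 35 mm above the bench).
- pad: Round cork pad, 84 mm across, 10 mm thick, fixed; origin at the centre of its underside. The vial to be loaded stands on it.
- tray: White tray, 80 mm (x) by 160 mm (y), floor 10 mm above the bench, rim 17 mm, fixed; origin at the centre of its underside. The two vials that stay stand in it.
- vial16: Sealed vial, amber glass with a white cap, a plain cylinder 16 mm in diameter over its whole length (cap too) and 91.5 mm tall, the top 21 mm being the cap; the foot's edge is bevelled 1 mm. Origin at the centre of its foot, z up its axis. It stands on the pad or in the tray.
- vial20: Sealed vial, amber glass with a white cap, a plain cylinder 20 mm in diameter over its whole length (cap too) and 91.5 mm tall, the top 21 mm being the cap; the foot's edge is bevelled 1 mm. Origin at the centre of its foot, z up its axis. It stands on the pad or in the tray.
- vial24: Sealed vial, amber glass with a white cap, a plain cylinder 24 mm in diameter over its whole length (cap too) and 91.5 mm tall, the top 21 mm being the cap; the foot's edge is bevelled 1 mm. Origin at the centre of its foot, z up its axis. It stands on the pad or in the tray.
- start (a joint): Travel of the heater's start button, in m: 0 up, 0.006 fully down; a spring of about 5 N at full travel pushes it back up. A press counts from 0.004.
- start_top (a point): Centre of the top face of the round start button (24 mm across), which is pressed straight down; it stands on the right-hand end of the heater's case (136 mm towards -y of the heater's origin).
- beaker: Bystander: glass beaker, 68 mm wide, 85 mm high; origin at its underside.
- flask: Bystander: conical glass flask, 84 mm wide, 118 mm high; origin at its underside.
- wash: Bystander: white plastic bottle with a blue cap, 64 mm wide, 150 mm high; origin at its underside.
- dish: Bystander: shallow white dish, 90 mm wide, 20 mm high; origin at its underside.
- stopper: Bystander: black rubber stopper, 34 mm wide, 26 mm high; origin at its underside.
- reagent: Bystander: amber jar with a black cap, 60 mm wide, 110 mm high; origin at its underside.
- spatula: Bystander: narrow steel lab spatula lying flat, 170 mm long, 9 mm wide, 4 mm thick; origin at about its middle.

How it is judged:
By the outcome, as a careful person would: the job done as asked, in the order asked, and still so for the second after the job is handed in, with the robot touching nothing.
It also fails if it takes over 64 s, if anything falls off the work surface, if the arm or the gripper's body presses on something with over 40 N, if the wrist force passes 120 N, or if a joint passes its speed limit or range.

### The arm

A 6-joint arm with a two-finger parallel gripper is mounted at the origin on the work surface. World frame = base frame: x ahead of the robot, y to its left, z up, the work surface at z = 0. Lengths are in mm, angles in degrees, forces in N, time in s.
With the tool pointing down it reaches from about 300 to 850 mm from the base axis. Payload 4.2 kg.
Tool frame: the origin (TCP) lies between the finger pads; the fingertips stand 22 mm ahead of it and the grasp point (between the pads) lies 3 mm ahead of it; z points along the fingers, y is the direction in which the jaws open and shut (so a half turn about z gives the same grasp; the last joint's range is limited). The gripper opens to 91 mm and grips with 3 to 60 N. Pads are 32 mm wide; open, the fingers measure 118 mm over their backs; the gripper's body (76 mm by 178 mm) begins 60 mm behind the grasp point.
Start: joints at [63.426, 18.312, 89.639, -0, 72.044, -1.146], TCP at [246.894, 519.311, 235.976] pointing down, gripper open.
Joint ranges: [-177.97, 177.97], [-48.28, 115.42], [12.27, 149.76], [-77.06, 257.06], [2.81, 150.46], [-146.56, 146.56]. Speed limits (degrees/s): [147.25, 147.25, 180, 180, 180, 180].

### API

Orientations are given as [roll, pitch, yaw] about the fixed x, y, z axes, in that order (R = Rz(yaw) Ry(pitch) Rx(roll)).
In Python, from workcell import * gives the robot as it stands.
- The arm moves only by the shell command python3 -m jog 'ROWS' [OPENING] [FORCE]. ROWS is text: rows parted by semicolons, each of 6 numbers parted by spaces: the shift along the tool's x, y, z in units of 0.5 m (1.0 is 0.5 m), then the turn, a rotation vector about the tool's x, y, z in units of pi/2 rad (1.0 is pi/2 rad). A call has 1 to 20 rows; each row is the pose to reach, as a shift and turn from the pose measured when the call began, along the tool's axes at that moment; what a row does not reach only later rows make up. A row lasts 1/12 s, in which the tool goes at most 41.7 mm and 7.16 degrees, less where a joint would pass 70% of its speed; a pose out of reach is approached as far as the arm can. A call with a number of a shift or a turn outside -1 to 1 is refused whole. A call with a gripper value outside its range is refused whole. OPENING is the opening, from -1 (shut) to 1 (fully open), set as the call begins (- or left out, the last holds). The fingers move at their own pace and stop on an object; FORCE is the grip in N (left out, the last holds). Time passes only in rows, so rows that repeat a pose let the fingers close. It gives the time, the measured TCP pose, the force and the opening at its end, in the units of the state.
- state(): the state, without advancing time (a new reading comes with each control period).
- grab_frame(name): name is "scene" or "side" or "wrist"; returns the picture (400x640x3 uint8, red, green, blue); there is no depth.
- calibration(name): a dict with "mtx" (3x3 intrinsics, pixels), "rvec" (rotation vector, rad) and "tvec" (3), from world to camera coordinates, as OpenCV has them. Camera axes: x right, y down, z forward; pixel columns grow to the right and rows downward; lengths in mm; the calibration is good to about 2 mm. The wrist camera is an equidistant fisheye: a pixel r from the principal point sees the ray r / f radians off the axis. A picture is of the moment at which its call begins: read the wrist's pose just before it. calibration takes no time and is no camera call; for the wrist camera it gives the pose at the moment of the call.
- job_done(): hands the job in, once; it reports no verdict.
Trained networks look in the newest picture that a camera, given by its name, has taken for a name from the list of things; names that differ only in an ending like _2 or _b are one class to them, and where a whole thing is asked for, a point or a joint stands for the part that bears it (a point fixed in the world has none). Each returns a list of dicts, best first, with "confidence" (0 to 1); they miss things now and then, are a little off and sometimes report something else, mostly with a low value. They report only what shows in the picture. A call takes as long as a camera call.
- spot_in(query, camera): "rect" ([left, top, right, bottom] in pixels, round what is visible of it).
- tip_of(query, camera): "location" ([column, row] in pixels: a listed point, or the origin of a listed thing).
The state is a dict: "time_s": time; "qpos": joint angles; "qvel": joint speeds; "effort": joint torques, N m; "ee_pos": TCP position; "ee_rot": TCP orientation; "force": force on the tool from outside, world axes, zero at the start; "torque": the same for the moment, N m; "gripper_width": finger opening in mm.
Only numpy, scipy, OpenCV 4.12 (cv2) and the standard library are available. Lean on these libraries where they do the work, as an engineer would, in place of code of your own. Each camera call takes 0.05 s, during which the arm holds its last target. There are 200 camera calls.

## Working session

There is one attempt and no reset: what is moved stays moved. The work goes in short steps, Python scripts to look and compute and a shell command to move; the robot and the scene stay as the last step left them, time stands still between calls to the robot, and variables do not carry over. Pictures are saved under pics/ and viewed, about 8 in all and at most 12, crops included, and the job is handed in when it is done.

```bash
mkdir -p pics; ls; python3 - <<'E'
from workcell import *
import cv2,numpy as np
print(state())
ims=[]
for c in ["scene","side","wrist"]:
    im=grab_frame(c); cv2.imwrite(f"pics/{c}0.png",im[:,:,::-1])
    k=calibration(c); print(c,{a:np.round(b,3).tolist() for a,b in k.items()})
    for q in ["heater","pad","tray","vial16","vial20","vial24","start_top"]:
        r=spot_in(q,c); t=tip_of(q,c)
        print(c,q,[(np.round(x["rect"]).tolist(),round(x["confidence"],2)) for x in r[:3]],[(np.round(x["location"],1).tolist(),round(x["confidence"],2)) for x in t[:3]])
print(state()["time_s"])
E
```

```text
pics
{'time_s': 0.0, 'qpos': array([ 6.34260159e+01,  1.83511036e+01,  8.97066890e+01,  2.56164285e-04,
        7.20430233e+01, -1.14638882e+00]), 'qvel': array([ 0.07122576,  0.02452888, -0.05996832,  0.1080786 ,  0.00530129,
        0.0606806 ]), 'effort': array([-1.49575466e-03, -4.12470174e+01, -2.31973028e+01,  7.26571237e-02,
        4.58017015e-02, -1.49654884e-04]), 'ee_pos': array([246.68173114, 518.88097177, 235.12371337]), 'ee_rot': array([-1.79899209e+02, -2.26051324e-03,  1.54572324e+02]), 'force': array([-0.19794638,  0.16877976,  0.00342952]), 'torque': array([-0.03173684, -0.04030935, -0.03377022]), 'gripper_width': 91.23428668965533}
scene {'mtx': [[459.172, 0.0, 322.829], [0.0, 459.172, 197.311], [0.0, 0.0, 1.0]], 'rvec': [1.581, 1.82, -0.91], 'tvec': [84.367, -302.905, 1663.252]}
scene heater [([215.0, 175.0, 328.0, 231.0], 0.92)] [([284.5, 209.0], 0.96)]
scene pad [([377.0, 184.0, 409.0, 202.0], 0.96)] [([391.5, 191.7], 0.76), ([199.8, 174.1], 0.32)]
scene tray [([363.0, 231.0, 429.0, 256.0], 0.68)] [([391.7, 245.3], 0.98), ([228.9, 258.9], 0.65)]
scene vial16 [([
[... 1445 characters left out ...]
192.0], 0.5)] [([242.2, 213.5], 0.75), ([302.4, 189.6], 0.7), ([311.2, 199.8], 0.63)]
side vial24 [([311.0, 174.0, 315.0, 200.0], 0.7), ([238.0, 185.0, 243.0, 217.0], 0.53), ([298.0, 164.0, 306.0, 192.0], 0.5)] [([242.2, 213.5], 0.75), ([302.4, 189.6], 0.7), ([311.2, 199.8], 0.63)]
side start_top [([366.0, 260.0, 376.0, 267.0], 0.67)] [([330.1, 238.7], 0.72), ([370.1, 257.4], 0.43), ([264.2, 168.6], 0.35)]
wrist {'mtx': [[309.707, 0.0, 317.317], [0.0, 309.707, 198.132], [0.0, 0.0, 1.0]], 'rvec': [-2.443, -1.546, -0.225], 'tvec': [-574.699, -33.779, 391.406]}
wrist heater [] []
wrist pad [] []
wrist tray [] []
wrist vial16 [] []
wrist vial20 [] []
wrist vial24 [] []
wrist start_top [] []
2.25
```

View pics/scene0.png

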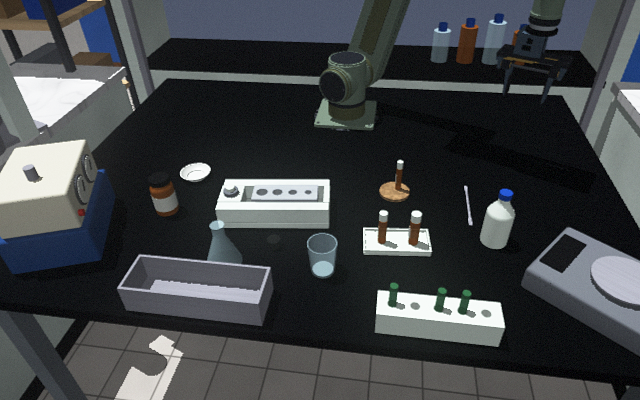

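View pics/side0.png

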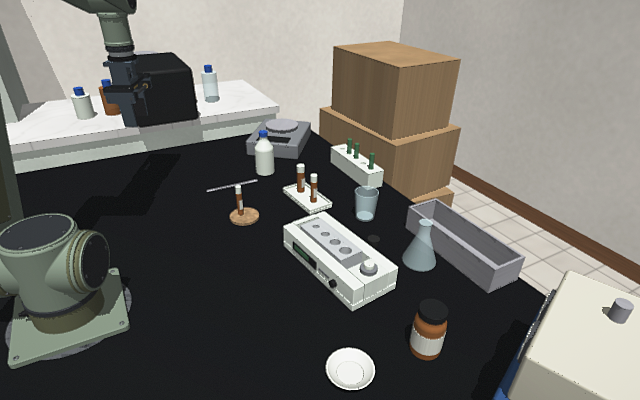

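The scene view shows the target vial on the cork pad at about (398,176), the heater at (275,203) with its button at left (231,188), and the tray vials at (382,228) and (415,228). The side view shows the pad vial at (239,200), the heater at (340,258) and its button at (369,266).

```bash
cat > h.py <<'E'
from workcell import *
import cv2,numpy as np
from scipy.spatial.transform import Rotation as R
def cam(c):
    k=calibration(c); Rm=cv2.Rodrigues(np.array(k["rvec"],float))[0]; t=np.array(k["tvec"],float).ravel(); return np.array(k["mtx"]),Rm,t
def ray(c,px,k=None):
    K,Rm,t=k or cam(c); d=np.array([(px[0]-K[0,2])/K[0,0],(px[1]-K[1,2])/K[1,1]])
    if c=="wrist":
        th=np.hypot(*d); v=np.r_[d/max(th,1e-9)*np.sin(th),np.cos(th)]
    else: v=np.r_[d,1]
    v=Rm.T@v; return -Rm.T@t, v/np.linalg.norm(v)
def onz(c,px,z,k=None):
    o,v=ray(c,px,k); return o+v*(z-o[2])/v[2]
def proj(c,P,k=None):
    K,Rm,t=k or cam(c); p=Rm@np.array(P,float)+t
    if c=="wrist":
        r=np.hypot(p[0],p[1]); th=np.arctan2(r,p[2]); d=p[:2]/max(r,1e-9)*th
    else: d=p[:2]/p[2]
    return d*[K[0,0],K[1,1]]+K[:2,2]
def tri(*obs):
    A=np.zeros((3,3));b=np.zeros(3)
    for c,px in obs:
        o,v=ray(c,px); M=np.eye(3)-np.outer(v,v); A+=M;b+=M@o
    return np.linalg.solve(A,b)
E
python3 - <<'E'
from h import *
np.set_printoptions(precision=1,suppress=True)
print("pad",tri(("scene",(391.5,191.7)),("side",(242.6,217.5))),onz("scene",(393.5,191.5),5),onz("side",(244.5,216),5))
print("vialfoot",onz("scene",(395.4,188.9),10),onz("side",(242.2,213.5),10), "top",tri(("scene",(400,161)),("side",(238,186))))
print("heater",onz("scene",(284.5,209),0),onz("side",(332.3,260.1),0))
print("start",onz("scene",(230.4,183.8),75),onz("side",(370.1,257.4),75),tri(("scene",(230.4,183.8)),("side",(370.1,263))))
print("tray",onz("scene",(391.7,245.3),0),onz("side",(305,196.2),0))
for n,px in [("v a",(412.2,240.1)),("v b",(380,243))]: print(n,onz("scene",px,10))
print("wells scene",[onz("scene",p,70)[:2] for p in [(262,192),(277,192),(292,192),(307,192)]])
for c,b in [("scene",(205,150,435,270)),("side",(220,170,410,315))]:
    im=cv2.imread(f"pics/{c}0.png"); x0,y0,x1,y1=b; cv2.imwrite(f"pics/{c}0c.png",cv2.resize(im[y0:y1,x0:x1],None,fx=3.4,fy=3.4,interpolation=cv2.INTER_CUBIC))
E
```

```text
pad [445.2 180.8   1.8] [453.4 183.7   5. ] [450.6 187.5   5. ]
vialfoot [447.3 188.4  10. ] [447.  195.8  10. ] top [443.2 194.3 102. ]
heater [ 560.9 -104.6    0. ] [ 578.6 -100.6    0. ]
start [ 565. -244.   75.] [ 610.7 -210.7   75. ] [ 587.1 -237.7   89.6]
tray [665.2 186.2   0. ] [663.  217.1   0. ]
v a [651.1 234.7  10. ]
v b [671.3 157.6  10. ]
wells scene [array([ 583.2, -154. ]), array([ 578.5, -115.3]), array([573.7, -76.8]), array([569. , -38.3])]
```

View pics/scene0c.png

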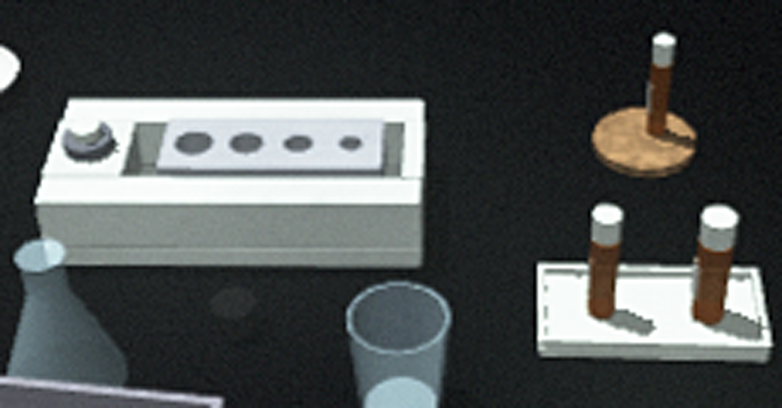

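The pad vial is clearly thinner than both tray vials, so it is the 16 mm one. Its well is the +y one, at crop (350,144). The triangulated top is at z=102, which matches the expected 101.5. Next I move above the pad and look with the wrist camera.

```bash
cat >> h.py <<'E'
def plan(x,y,z,yaw,rp=None):
    "print row numbers for TCP target (mm), tool pointing straight down"
    s=state(); p=s["ee_pos"]; Rc=R.from_euler("xyz",s["ee_rot"],degrees=True); Rt=R.from_euler("xyz",[180,0,yaw],degrees=True)
    d=Rc.inv().apply(np.array([x,y,z])-p); w=(Rc.inv()*Rt).as_rotvec()
    print("row: "," ".join("%.4f"%v for v in np.r_[d/500,w/(np.pi/2)]), "| rows>=%.1f"%max(np.linalg.norm(d)/41.7,np.degrees(np.linalg.norm(w))/7.16), "t=%.1f"%s["time_s"])
E
python3 - <<'E'
from h import *
K,Rm,t=cam("wrist"); c=-Rm.T@t; print("cam",c, "axis",Rm[2]); s=state()
print("cam in tool",R.from_euler("xyz",s["ee_rot"],degrees=True).inv().apply(c-s["ee_pos"]))
plan(445,193,235,187)
E
```

```text
cam [174.68652338 552.7600099  385.43397174] axis [ 0.25668906 -0.12055027 -0.95894648]
cam in tool [  79.59188175   -0.79411862 -149.45810627]
row:  -0.6380 -0.4193 0.0019 0.0001 0.0000 -0.3603 | rows>=9.2 t=2.2
```

```bash
R="-0.638 -0.419 0 0 0 -0.36"; python3 -m jog '-0.638 -0.419 0 0 0 -0.36;-0.638 -0.419 0 0 0 -0.36;-0.638 -0.419 0 0 0 -0.36;-0.638 -0.419 0 0 0 -0.36;-0.638 -0.419 0 0 0 -0.36;-0.638 -0.419 0 0 0 -0.36;-0.638 -0.419 0 0 0 -0.36;-0.638 -0.419 0 0 0 -0.36;-0.638 -0.419 0 0 0 -0.36;-0.638 -0.419 0 0 0 -0.36;-0.638 -0.419 0 0 0 -0.36;-0.638 -0.419 0 0 0 -0.36;-0.638 -0.419 0 0 0 -0.36' 0.0
python3 - <<'E'
from h import *
np.set_printoptions(precision=1,suppress=True)
k=cam("wrist"); im=grab_frame("wrist"); cv2.imwrite("pics/w1.png",im[:,:,::-1])
for q,z in [("vial16",10),("pad",0),("heater",0),("start_top",75),("mid16",70)]:
    for r in tip_of(q,"wrist")[:3]: print(q,np.array(r["location"]),round(r["confidence"],2),onz("wrist",r["location"],z,k))
    for r in spot_in(q,"wrist")[:2]: print("   rect",np.array(r["rect"]),round(r["confidence"],2))
print(proj("wrist",(445,193,101.5),k),proj("wrist",(445,193,10),k))
E
```

```text
time_s: 3.33
ee_pos: [444.6, 193.8, 235.9]
ee_rot: [180.0, -0.0, -173.0]
force: [-0.4, 0.5, 0.1]
gripper_width: 45.4
vial16 [328.1 315. ] 0.69 [655.4 235.7  10. ]
vial16 [316.1 172.4] 0.56 [442.7 191.4  10. ]
vial16 [274.2 315.6] 0.45 [667.9 155.   10. ]
   rect [308.8 164.9 330.3 199.5] 0.74
   rect [268.5 311.8 284.  326.5] 0.69
pad [307.6 172.6] 0.63 [446.3 181.    0. ]
pad [ 86.7 248.3] 0.54 [ 617.  -186.7    0. ]
   rect [276.2 138.9 343.6 214.1] 0.91
heater [118.  229.8] 0.89 [ 568.5 -107.4    0. ]
   rect [ 19.7 187.7 186.6 292.9] 0.76
   rect [271.7 308.3 284.1 324.5] 0.45
start_top [ 30.1 247.1] 0.45 [ 596.7 -260.5   75. ]
start_top [317.7 173.1] 0.27 [429.8 191.7  75. ]
mid16 [108.8 250.6] 0.93 [566.  -76.2  70. ]
mid16 [124.7 256.1] 0.71 [568.8 -48.9  70. ]
mid16 [ 86.1 248.3] 0.62 [ 571.5 -120.9   70. ]
   rect [ 22.8 192.8 184.7 291.3] 0.93
[317.2 194.5] [317.1 174.4]
```

View pics/w1.png

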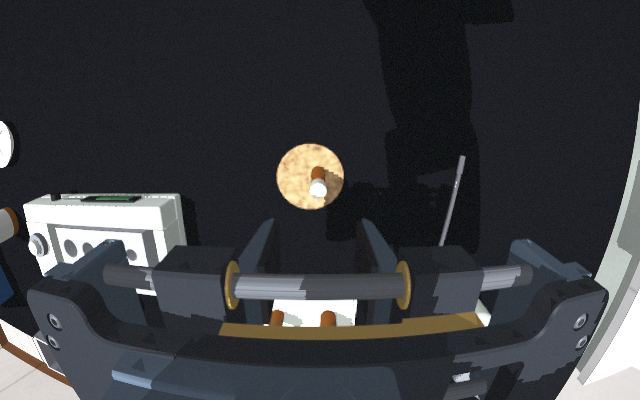

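The wrist view shows the pad at (310,176) with the vial cap at about (318,190). The heater is at left, with its wells at (68..132, 252).

```bash
python3 - <<'E'
from h import *
np.set_printoptions(precision=1,suppress=True)
k=cam("wrist"); im=cv2.imread("pics/w1.png").astype(int)
m=((im.min(2)>110)&((im.max(2)-im.min(2))<40)).astype(np.uint8); m2=m[150:215,300:340]; ys,xs=np.nonzero(m2); print(xs.min()+300,xs.max()+300,ys.min()+150,ys.max()+150,len(xs))
for r in m2[20:52]: print("".join(".#"[v] for v in r))
c=None
for px in [(xs.mean()+300,ys.mean()+150)]: print(onz("wrist",px,95,k),onz("wrist",px,101.5,k))
K,Rm,t=k;print(-Rm.T@t)
E
```

```text
309 326 179 198 276
........................................
........................................
........................................
........................................
........................................
........................................
........................................
........................................
........................................
...............######...................
.............#########..................
............###########.................
...........#############................
...........##############...............
...........###############..............
...........###############..............
..........################..............
..........################..............
..........#################.............
..........#################.............
.........##################.............
.........##################.............
.........##################.............
..........#################.............
..........################..............
...........###############..............
............#############...............
.............#########..................
.................###....................
........................................
........................................
........................................
[441.3 192.4  95. ] [439.6 192.2 101.5]
[365.6 182.6 385.4]
```

```bash
python3 -c "
from h import *
plan(441.5,192.3,85,-173)"
```

```text
row:  0.0071 -0.0012 0.3019 0.0001 0.0000 -0.0001 | rows>=3.6 t=3.9
```

```bash
python3 -m jog '0.007 -0.001 0.08 0 0 0;0.007 -0.001 0.16 0 0 0;0.007 -0.001 0.23 0 0 0;0.007 -0.001 0.28 0 0 0;0.007 -0.001 0.302 0 0 0;0.007 -0.001 0.302 0 0 0;0.007 -0.001 0.302 0 0 0'
python3 -m jog '0 0 0 0 0 0;0 0 0 0 0 0;0 0 0 0 0 0;0 0 0 0 0 0;0 0 0 0 0 0;0 0 0 0 0 0;0 0 0 0 0 0;0 0 0 0 0 0' -1 12
python3 - <<'E'
from h import *
im=grab_frame("wrist"); cv2.imwrite("pics/w2.png",im[:,:,::-1])
s=state();print(s["force"],s["torque"],s["time_s"])
E
```

```text
time_s: 4.47
ee_pos: [441.6, 192.4, 84.8]
ee_rot: [-180.0, -0.0, -173.0]
force: [-0.2, 0.0, 1.0]
gripper_width: 45.6
time_s: 5.13
ee_pos: [442.0, 192.5, 85.3]
ee_rot: [180.0, 0.0, -173.0]
force: [-1.1, -0.0, 5.2]
gripper_width: 15.6
[-1.16381208  0.4739179   6.04623215] [-0.03686188  0.14487403  0.00739851] 5.1833
```

View pics/w2.png

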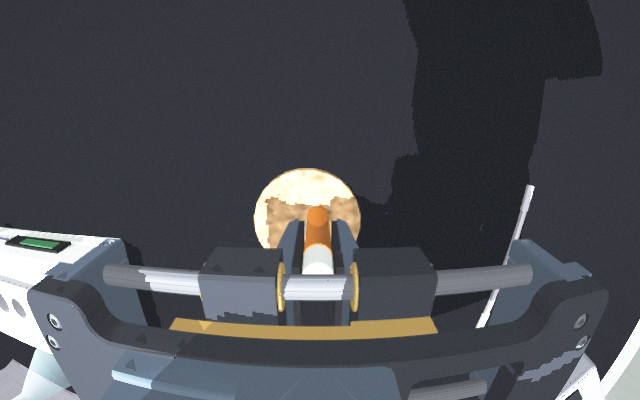

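The grip is good: width 15.6 mm, so it is the 16 mm vial, held centrally at (318,255) and upright. I lift and move to a viewpoint beside the heater.

```bash
python3 -m jog '0 0 -0.03 0 0 0;0 0 -0.1 0 0 0;0 0 -0.18 0 0 0;-0.05 -0.05 -0.25 0 0 0;-0.11 -0.1 -0.3 0 0 0;-0.17 -0.15 -0.35 0 0 0;-0.23 -0.2 -0.35 0 0 0;-0.27 -0.245 -0.35 0 0 0;-0.286 -0.261 -0.35 0 0 0;-0.286 -0.261 -0.35 0 0 0;-0.286 -0.261 -0.35 0 0 0;-0.286 -0.261 -0.35 0 0 0'
python3 - <<'E'
from h import *
np.set_printoptions(precision=1,suppress=True)
k=cam("wrist"); s=state(); im=grab_frame("wrist"); cv2.imwrite("pics/w3.png",im[:,:,::-1])
for q,z in [("heater",0),("start_top",75),("mid16",70),("mid20",70),("mid24",70)]:
    for r in tip_of(q,"wrist")[:3]: print(q,np.array(r["location"]),round(r["confidence"],2),onz("wrist",r["location"],z,k))
print(s["force"],s["ee_pos"],s["gripper_width"])
print("vial foot axis proj",proj("wrist",s["ee_pos"]-[0,0,75],k),proj("wrist",s["ee_pos"],k))
np.savez("w3.npz",K=k[0],R=k[1],t=k[2],p=s["ee_pos"])
E
```

```text
time_s: 6.18
ee_pos: [598.4, 81.1, 259.6]
ee_rot: [180.0, -0.1, -173.0]
force: [-0.6, -0.1, -0.3]
gripper_width: 15.9
heater [191.1 136.3] 0.84 [571.3 -99.9   0. ]
heater [210.6 142.4] 0.3 [577.5 -69.8   0. ]
start_top [ 76.3 151.3] 0.78 [ 591.3 -250.9   75. ]
start_top [418.3 223. ] 0.32 [632.6 206.7  75. ]
mid16 [212.4 145.9] 0.87 [571.4 -43.4  70. ]
mid16 [181.3 143.2] 0.65 [571.4 -83.1  70. ]
mid16 [153.7 142.5] 0.63 [ 573.2 -121.4   70. ]
mid20 [212.4 145.9] 0.87 [571.4 -43.4  70. ]
mid20 [181.3 143.2] 0.65 [571.4 -83.1  70. ]
mid20 [153.7 142.5] 0.63 [ 573.2 -121.4   70. ]
mid24 [212.4 145.9] 0.87 [571.4 -43.4  70. ]
mid24 [181.3 143.2] 0.65 [571.4 -83.1  70. ]
mid24 [153.7 142.5] 0.63 [ 573.2 -121.4   70. ]
[-0.6 -0.1 -0.3] [598.4  81.1 259.6] 15.933100706543819
vial foot axis proj [318.3 215.4] [318.8 261.4]
```

View pics/w3.png

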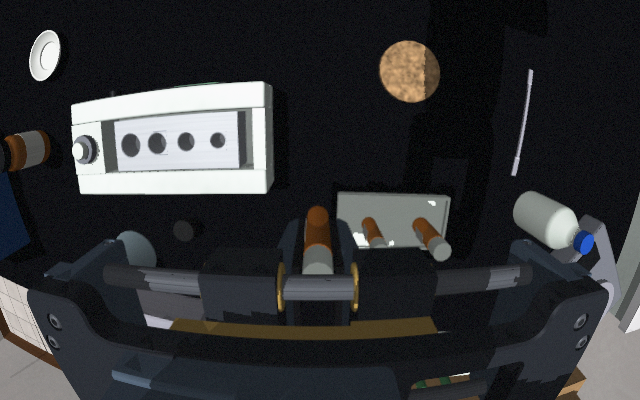

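The view shows the four wells at (131,146), (157,143), (186,142) and (217,140), the smallest being rightmost. The button is at (85,149), and the held vial hangs upright with its foot at (317,210). Now I measure the mouths.

```bash
python3 - <<'E'
from h import *
np.set_printoptions(precision=2,suppress=True)
d=np.load("w3.npz"); k=(d["K"],d["R"],d["t"]); g=cv2.imread("pics/w3.png",0)
P=[]
for c in [(131,146),(157,143),(186,142),(217,140)]:
    x0,y0=c[0]-17,c[1]-16; sub=cv2.resize(g[y0:y0+33,x0:x0+35],None,fx=8,fy=8,interpolation=cv2.INTER_CUBIC)
    m=(sub<125).astype(np.uint8); n,l,s,ce=cv2.connectedComponentsWithStats(m)
    i=l[4+8*16,4+8*17]; 
    if i==0: i=1+np.argmax(s[1:,4])
    px=np.array([x0,y0])+(ce[i]+.5)/8-.5; a=s[i]/[8,8,8,8,64]; 
    q=onz("wrist",px,70,k); P.append(q); print(px,a[2:],q)
P=np.array(P); print(np.linalg.norm(np.diff(P,axis=0),axis=1))
w=np.array([-60,-20,20,60]); A=np.polyfit(w,P[:,:2],1); print("dir",A[0],"yaw",np.degrees(np.arctan2(-A[0][0],A[0][1])),"block centre",A[1],"well16",A[1]+60*A[0])
u=A[0]/np.linalg.norm(A[0]); print("well16 from centre+40pitch",A[1]+60*u)
print(onz("wrist",(84,149),75,k))
for c in np.array([(127,123,123)]): pass
sub=cv2.resize(g[70:205,60:285],None,fx=3.4,fy=3.4,interpolation=cv2.INTER_CUBIC); cv2.imwrite("pics/w3c.png",sub)
E
```

```text
[130.28 144.79] [ 18.12  23.   326.31] [ 578.25 -156.89   70.  ]
[156.51 142.92] [ 17.25  20.62 280.41] [ 573.47 -117.28   70.  ]
[185.56 141.27] [ 15.88  18.12 226.02] [568.75 -77.62  70.  ]
[217.18 139.94] [ 14.5   14.88 165.28] [564.07 -38.05  70.  ]
[39.9  39.94 39.84]
dir [-0.12  0.99] yaw 6.800137095865339 block centre [571.13 -97.46] well16 [564.05 -38.04]
well16 from centre+40pitch [564.03 -37.88]
[ 587.35 -235.13   75.  ]
```

View pics/w3c.png

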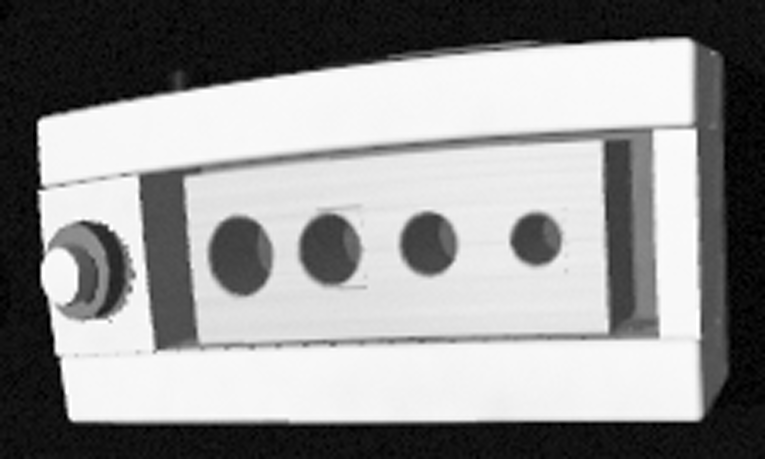

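```bash
python3 - <<'E'
from h import *
np.set_printoptions(precision=2,suppress=True)
d=np.load("w3.npz"); k=(d["K"],d["R"],d["t"]); p=d["p"]; im=cv2.imread("pics/w3.png").astype(int)
for r in range(202,212): print(r,im[r,304:333,2])
print("col317",im[200:275,317].tolist()[45:72])
th=np.linspace(0,2*np.pi,181)
for dx in(-3,0,3):
  for dz in (-75,):
    c=[proj("wrist",p+[dx+7*np.cos(a),7*np.sin(a),dz],k) for a in th]; c2=[proj("wrist",p+[dx+8*np.cos(a),8*np.sin(a),dz+1],k) for a in th]; c=np.array(c+c2)
    e=np.array([proj("wrist",p+[dx+8*np.cos(a),8*np.sin(a),dz+70.5],k) for a in th])
    print(dx,"top row",c[:,1].min(),"x",c[:,0].min(),c[:,0].max(),"cap line top row",e[:,1].min())
E
```

```text
202 [18 18  7 13 16  4 10 11 15  7 16 15 13 18 21 19 13 18 20 18  2 18 23 17
 14 17 15 13 14]
203 [18 18 18 20 16 24 16 10 16 14 15 11 20 17 21 18 15 23 23 15 16 13 19 16
 18 12 20  9  9]
204 [12 19 18 18 11 12 19 16 11 20 24 13 23 30 26 24 12 15 19 23 15 20 12 19
  7 21 18  9  5]
205 [17 13  0 21 17 14 20 14 20 24 28 31 39 47 35 31 15 15 24 19 16 12 18 20
  9 11 16 10 11]
206 [11 15 15 15 14 15 18 19 26 51 59 71 80 77 73 65 56 48 41 24  6 20 22 14
 20 16  8 14  6]
207 [17 17 19 19 13 15 23 50 72 78 86 85 90 91 86 84 77 73 66 53 28 18 15 17
 17 12 16 11 20]
208 [17 14 11 22 23 31 53 80 93 95 98 95 94 93 91 89 88 84 80 73 49 31 20 17
 20  8 21  8 10]
209 [ 16  17  20  20  27  52  80  95 101 100 100  97  93  90  89  90  85  83
  84  80  69  55  31  21  14  18  15  16   3]
210 [  8  20  16  22  42  77  97 101 101 100  96  98  97  90  91  90  87  90
  81  78  80  72  54  26  19  15  14  17  12]
211 [ 17  21  17  22  72  95 101  99  97 101  99  95  95  93  92  89  88  87
  82  83  79  78  62  38   7  16  12   4  14]
col317 [[100, 104, 99], [98, 102, 98], [97, 99, 92], [95, 99, 93], [96, 100, 96], [95, 99, 93], [95, 99, 94], [97, 101, 96], [94, 100, 91], [98, 102, 97], [94, 97, 94], [96, 98, 95], [97, 99, 96], [94, 99, 95], [91, 98, 92], [92, 97, 90], [97, 101, 96], [118, 121, 114], [134, 136, 133], [129, 133, 128], [131, 136, 129], [130, 134, 127], [127, 133, 127], [130, 134, 129], [127, 132, 125], [130, 135, 128], [128, 132, 126]]
-3 top row 202.09788546572324 x 308.30515868454916 329.2618787259444 cap line top row 239.68702289475686
0 top row 205.85020847343608 x 307.85600673210615 328.73061781950776 cap line top row 244.63973938006126
3 top row 209.57359826331543 x 307.4113333923788 328.20244827138004 cap line top row 249.51971975843222
```

```bash
python3 -c "
from h import *
plan(564.4,-37.1,155,-173.1)"
```

```text
row:  0.0982 -0.2261 0.2112 0.0001 0.0003 0.0017 | rows>=3.9 t=6.5
```

```bash
python3 -m jog '0.03 -0.07 0.03 0 0 0;0.06 -0.14 0.07 0 0 0;0.08 -0.19 0.11 0 0 0;0.095 -0.22 0.15 0 0 0;0.098 -0.226 0.18 0 0 0;0.098 -0.226 0.2 0 0 0;0.098 -0.226 0.211 0 0 0;0.098 -0.226 0.211 0 0 0;0.098 -0.226 0.211 0 0 0;0.098 -0.226 0.211 0 0 0'
python3 - <<'E'
from h import *
s=state(); p=s["ee_pos"]; print(p,s["force"],s["ee_rot"])
for c in ["scene","side"]:
    im=grab_frame(c); cv2.imwrite(f"pics/{c}1.png",im[:,:,::-1])
    print(c,[proj(c,q).round(1) for q in [(p[0],p[1],p[2]-75),(564,-38,70)]])
a=cv2.imread("pics/scene1.png")[130:220,240:350];b=cv2.imread("pics/side1.png")[150:300,270:410]
cv2.imwrite("pics/c1.png",np.hstack([cv2.resize(a,(367,300),interpolation=cv2.INTER_CUBIC),cv2.resize(b,(280*3//2,300*3//2),interpolation=cv2.INTER_CUBIC)[:300]]))
E
```

```text
time_s: 7.32
ee_pos: [565.4, -36.4, 156.1]
ee_rot: [-180.0, 0.1, -172.9]
force: [0.5, -0.6, -0.5]
gripper_width: 15.7
[565.39466576 -36.38765303 156.08768911] [ 0.45037833 -0.55140881 -0.45539642] [-1.79989632e+02  1.46469801e-01 -1.72879207e+02]
scene [array([307.8, 187.8]), array([307.5, 190.8])]
side [array([316. , 222.2]), array([315.8, 226.3])]
```

View pics/c1.png

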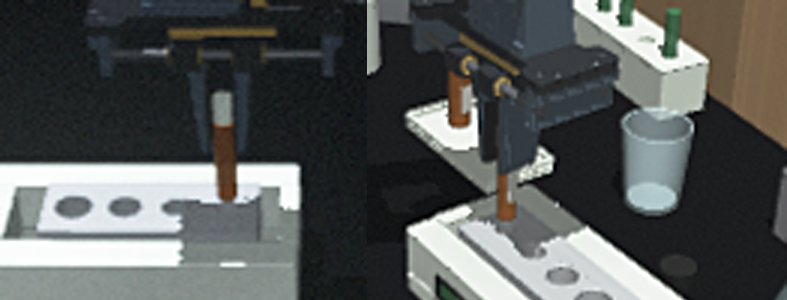

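The vial hangs directly over the +y well in both views. I descend in small steps and watch the force.

```bash
python3 -m jog '0.002 -0.001 0.008 0 0 0;0.002 -0.001 0.016 0 0 0;0.002 -0.001 0.02 0 0 0;0.002 -0.001 0.02 0 0 0;0.002 -0.001 0.02 0 0 0;0.002 -0.001 0.02 0 0 0'
python3 -m jog '0 0 0.002 0 0 0;0 0 0.004 0 0 0;0 0 0.006 0 0 0;0 0 0.006 0 0 0;0 0 0.006 0 0 0'
```

```text
time_s: 7.92
ee_pos: [564.4, -37.3, 146.0]
ee_rot: [-180.0, 0.1, -172.9]
force: [0.1, -0.4, -0.1]
gripper_width: 15.6
time_s: 8.33
ee_pos: [564.3, -37.2, 142.9]
ee_rot: [-180.0, 0.1, -172.9]
force: [-0.1, -0.3, -0.4]
gripper_width: 15.9
```

```bash
python3 -m jog '0 0 0.002 0 0 0;0 0 0.004 0 0 0;0 0 0.006 0 0 0;0 0 0.006 0 0 0;0 0 0.006 0 0 0'
```

```text
time_s: 8.75
ee_pos: [564.3, -37.2, 139.8]
ee_rot: [-180.0, 0.1, -172.9]
force: [-0.2, -0.8, 0.6]
gripper_width: 15.7
```

It has entered: the foot is at about z 65 with no force. Continuing down.

```bash
python3 -m jog '0 0 0.003 0 0 0;0 0 0.006 0 0 0;0 0 0.009 0 0 0;0 0 0.012 0 0 0;0 0 0.012 0 0 0;0 0 0.012 0 0 0'
python3 -m jog '0 0 0.003 0 0 0;0 0 0.006 0 0 0;0 0 0.009 0 0 0;0 0 0.012 0 0 0;0 0 0.012 0 0 0;0 0 0.012 0 0 0'
```

```text
time_s: 9.25
ee_pos: [564.2, -37.2, 133.7]
ee_rot: [-180.0, 0.1, -172.9]
force: [0.2, 0.9, 0.3]
gripper_width: 15.9
time_s: 9.75
ee_pos: [564.1, -37.2, 127.5]
ee_rot: [180.0, 0.1, -172.9]
force: [0.2, 0.7, -0.6]
gripper_width: 15.5
```

Foot at about 52 with no force. Seated should be near TCP z = 110.

```bash
python3 -m jog '0 0 0.003 0 0 0;0 0 0.006 0 0 0;0 0 0.009 0 0 0;0 0 0.012 0 0 0;0 0 0.015 0 0 0;0 0 0.018 0 0 0;0 0 0.021 0 0 0;0 0 0.024 0 0 0;0 0 0.024 0 0 0;0 0 0.024 0 0 0'
python3 -m jog '0 0 0.002 0 0 0;0 0 0.004 0 0 0;0 0 0.006 0 0 0;0 0 0.006 0 0 0;0 0 0.006 0 0 0'
```

```text
time_s: 10.58
ee_pos: [564.1, -37.2, 115.4]
ee_rot: [180.0, 0.1, -172.9]
force: [0.0, -0.5, -0.5]
gripper_width: 16.2
time_s: 11.0
ee_pos: [564.1, -37.2, 112.3]
ee_rot: [180.0, 0.1, -172.9]
force: [-0.2, 0.6, 0.7]
gripper_width: 15.9
```

```bash
python3 -m jog '0 0 0.001 0 0 0;0 0 0.002 0 0 0;0 0 0.003 0 0 0;0 0 0.003 0 0 0;0 0 0.003 0 0 0'
python3 -m jog '0 0 0.001 0 0 0;0 0 0.002 0 0 0;0 0 0.003 0 0 0;0 0 0.003 0 0 0;0 0 0.003 0 0 0'
```

```text
time_s: 11.42
ee_pos: [564.1, -37.2, 110.8]
ee_rot: [180.0, 0.1, -172.9]
force: [-0.1, -0.4, -0.7]
gripper_width: 15.6
time_s: 11.83
ee_pos: [564.2, -37.2, 109.6]
ee_rot: [180.0, 0.1, -172.9]
force: [-0.5, 0.5, 2.7]
gripper_width: 15.5
```

Floor contact at TCP z = 109.6 (expected 110) with 2.7 N, so the vial is fully home. I release and rise.

```bash
python3 -m jog '0 0 0 0 0 0;0 0 0 0 0 0;0 0 0 0 0 0;0 0 0 0 0 0;0 0 0 0 0 0;0 0 0 0 0 0' 0
python3 -m jog '0 0 -0.03 0 0 0;0 0 -0.08 0 0 0;0 0 -0.15 0 0 0;0 0.0 -0.22 0 0 0;0 0.0 -0.28 0 0 0;0 0 -0.28 0 0 0;0 0 -0.28 0 0 0'
python3 - <<'E'
from h import *
np.set_printoptions(precision=1,suppress=True)
s=state(); k=cam("wrist"); im=grab_frame("wrist"); cv2.imwrite("pics/w4.png",im[:,:,::-1]); im2=grab_frame("side");cv2.imwrite("pics/side2.png",im2[:,:,::-1])
print(s["ee_pos"],s["force"])
for c in ["wrist","side"]:
  for r in tip_of("start_top",c)[:2]: print(c,np.array(r["location"]),r["confidence"],onz(c,r["location"],80,k if c=="wrist" else None))
b=im2[150:320,260:420,::-1]
cv2.imwrite("pics/c2.png",np.hstack([cv2.resize(b,(376,400),interpolation=cv2.INTER_CUBIC),im[:,0:400,::-1]]))
np.savez("w4.npz",K=k[0],R=k[1],t=k[2],p=s["ee_pos"])
E
```

```text
time_s: 12.33
ee_pos: [564.2, -37.2, 109.5]
ee_rot: [180.0, 0.1, -172.9]
force: [0.3, -0.2, -0.2]
gripper_width: 45.4
time_s: 12.92
ee_pos: [564.8, -37.3, 251.4]
ee_rot: [-179.9, 0.3, -172.9]
force: [-0.1, -0.5, -0.1]
gripper_width: 45.7
[564.8 -37.3 251.4] [-0.1 -0.5 -0.1]
wrist [144.2 183.8] 0.83 [ 588.9 -243.3   80. ]
side [369.6 261. ] 0.47 [ 598.5 -225.7   80. ]
```

View pics/c2.png

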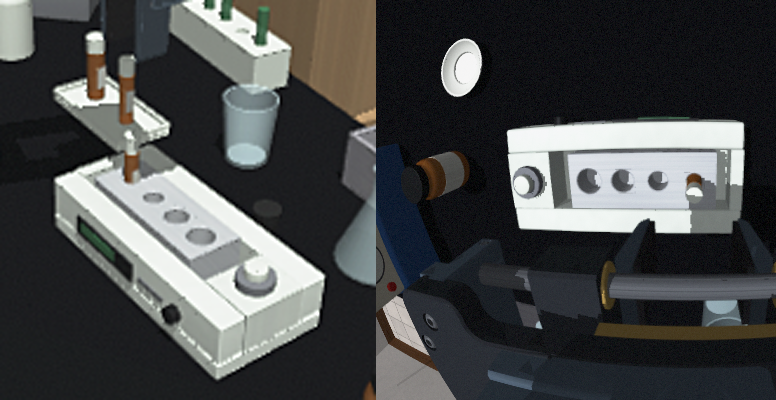

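The vial stands upright and free in the smallest well (side crop (131,155), wrist crop (694,190)), and the other wells are empty. Next I locate the button by triangulation, using all the views.

```bash
python3 - <<'E'
from h import *
np.set_printoptions(precision=1,suppress=True)
d3=np.load("w3.npz");d4=np.load("w4.npz")
k3=(d3["K"],d3["R"],d3["t"]);k4=(d4["K"],d4["R"],d4["t"])
obs=[("wrist",(76.3,151.3),k3),("wrist",(144.2,183.8),k4),("scene",(230.4,183.8),None),("side",(369.6,261.0),None)]
A=np.zeros((3,3));b=np.zeros(3)
for c,px,k in obs:
    o,v=ray(c,px,k);M=np.eye(3)-np.outer(v,v);A+=M;b+=M@o
P=np.linalg.solve(A,b);print(P)
for c,px,k in obs: print(c,px,proj(c,P,k))
u=np.array([-0.1184,0.993]);o=np.array([571.1,-97.5]);e=P[:2]-o;print("along",e@u,"lateral",e@[u[1],-u[0]])
im=cv2.imread("pics/w4.png")
cv2.imwrite("pics/c3.png",np.hstack([cv2.resize(im[155:215,110:190],(640,480),interpolation=cv2.INTER_CUBIC)]))
E
```

```text
[ 587.3 -236.    91.4]
wrist (76.3, 151.3) [ 75.9 150.9]
wrist (144.2, 183.8) [144.5 185.6]
scene (230.4, 183.8) [229.8 184. ]
side (369.6, 261.0) [368.5 261.1]
along -139.40370689073035 lateral -0.31432479338214847
```

View pics/c3.png

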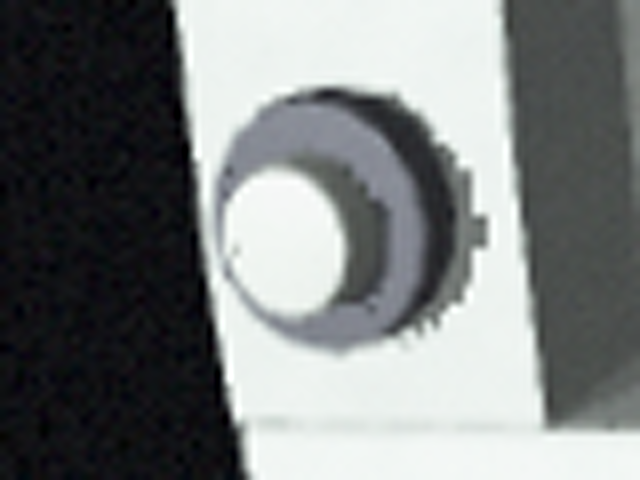

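The white cap is the button top, at (145,185) in w4, which agrees with the triangulated (587,-236,91). I move above it with the fingers shut.

```bash
python3 -c "
from h import *
plan(587.2,-235.5,121,-173.1)"
```

```text
row:  0.0007 -0.3998 0.2532 0.0005 -0.0013 0.0022 | rows>=5.7 t=13.1
```

```bash
python3 -m jog '0 -0.07 0 0 0 0;0 -0.14 0 0 0 0;0 -0.21 0 0 0 0;0 -0.28 0.03 0 0 0;0 -0.35 0.08 0 0 0;0.001 -0.4 0.15 0 0 0;0.001 -0.4 0.2 0 0 0;0.001 -0.4 0.24 0 0 0;0.001 -0.4 0.253 0 0 0;0.001 -0.4 0.253 0 0 0;0.001 -0.4 0.253 0 0 0;0.001 -0.4 0.253 0 0 0' -1 10
python3 -m jog '0 0 0.004 0 0 0;0 0 0.008 0 0 0;0 0 0.012 0 0 0;0 0 0.012 0 0 0;0 0 0.012 0 0 0'
```

```text
time_s: 14.12
ee_pos: [588.0, -235.6, 122.6]
ee_rot: [-180.0, 0.0, -172.9]
force: [-0.9, -0.2, 0.1]
gripper_width: 0.3
time_s: 14.53
ee_pos: [588.0, -235.5, 116.7]
ee_rot: [-180.0, 0.0, -172.9]
force: [0.4, -0.1, -0.1]
gripper_width: 0.3
```

```bash
python3 -m jog '0 0 0.003 0 0 0;0 0 0.006 0 0 0;0 0 0.008 0 0 0;0 0 0.008 0 0 0;0 0 0.008 0 0 0'
python3 -m jog '0 0 0.003 0 0 0;0 0 0.006 0 0 0;0 0 0.006 0 0 0;0 0 0.006 0 0 0'
```

```text
time_s: 14.95
ee_pos: [587.9, -235.5, 112.5]
ee_rot: [-180.0, 0.0, -172.9]
force: [-0.4, -0.2, -1.1]
gripper_width: 0.8
time_s: 15.28
ee_pos: [587.9, -235.5, 109.5]
ee_rot: [-180.0, -0.0, -172.9]
force: [-0.3, -0.3, -0.1]
gripper_width: 0.5
```

```bash
python3 -m jog '0 0 0.002 0 0 0;0 0 0.004 0 0 0;0 0 0.006 0 0 0;0 0 0.006 0 0 0'
python3 -m jog '0 0 0.002 0 0 0;0 0 0.004 0 0 0;0 0 0.006 0 0 0;0 0 0.006 0 0 0'
```

```text
time_s: 15.62
ee_pos: [588.0, -235.5, 106.6]
ee_rot: [-180.0, 0.0, -172.9]
force: [-0.0, 0.0, 3.6]
gripper_width: 0.5
time_s: 15.95
ee_pos: [588.0, -235.5, 103.7]
ee_rot: [-180.0, 0.0, -172.9]
force: [-1.1, 0.5, 5.1]
gripper_width: 0.1
```

```bash
python3 -m jog '0 0 0.001 0 0 0;0 0 0.002 0 0 0;0 0 0.003 0 0 0;0 0 0.003 0 0 0'
python3 -m jog '0 0 0.001 0 0 0;0 0 0.002 0 0 0;0 0 0.003 0 0 0;0 0 0.003 0 0 0'
```

```text
time_s: 16.28
ee_pos: [588.0, -235.5, 103.2]
ee_rot: [-180.0, 0.0, -172.9]
force: [-2.6, 1.9, 9.7]
gripper_width: 0.4
time_s: 16.62
ee_pos: [588.0, -235.5, 103.2]
ee_rot: [-179.9, 0.1, -172.9]
force: [-3.5, 2.0, 11.0]
gripper_width: 0.7
```

The button bottomed on its stop: 9.7 to 11 N with the TCP no longer descending. I rise, then make the final check.

```bash
python3 -m jog '0 0 -0.02 0 0 0;0 0 -0.08 0 0 0;0 0 -0.16 0 0 0;0 0 -0.24 0 0 0;0 0 -0.3 0 0 0;0 0 -0.3 0 0 0;0 0 -0.3 0 0 0;0 0 -0.3 0 0 0'
python3 - <<'E'
from h import *
np.set_printoptions(precision=1,suppress=True)
a=grab_frame("scene")[130:270,180:440,::-1]; b=grab_frame("side")[150:320,250:430,::-1]
cv2.imwrite("pics/c4.png",np.hstack([cv2.resize(a,(409,220),interpolation=cv2.INTER_CUBIC),cv2.resize(b,(233,220),interpolation=cv2.INTER_CUBIC)]))
for r in spot_in("vial16","side")[:3]: print(np.array(r["rect"]),r["confidence"])
print(proj("side",(564,-38,126.5)),proj("side",(564,-38,70)))
E
```

```text
time_s: 17.28
ee_pos: [587.2, -235.1, 252.0]
ee_rot: [-180.0, -0.0, -172.9]
force: [0.3, 0.8, -0.8]
gripper_width: 0.7
[312.3 176.  318.1 200.8] 0.64
[314.5 206.9 319.3 228.6] 0.41
[316.  207.4] [315.8 226.3]
```

View pics/c4.png

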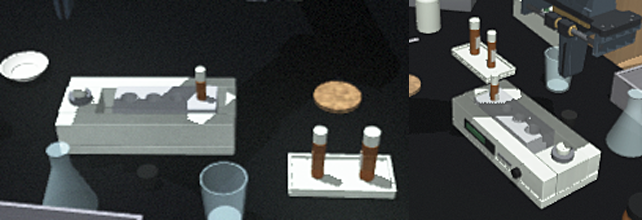

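The vial stands upright in its well. Its side rect of 207 to 229 px matches the predicted 207 to 226 for a fully seated vial. The tray vials and the bystanders in view haven't moved, so I hand the job in.

```bash
python3 -c "
from workcell import *
print(job_done())"
```

```text
the job is handed in; nothing more can be done
None
```

The 16 mm vial from the pad is seated fully home in the 16 mm well, and the start button was then pressed. I handed the job in after about 17 s.

- **Vial identity:** it looked the thinnest of the three, and the gripper closed to 15.6 mm on it.
- **Seating:** I measured the true well position with the wrist camera. The vial went in on the first try with under 1 N until it touched the floor, at TCP z = 109.6 mm against about 110 expected. The floor contact was 2.7 N. I then released it and rose clear.
- **Button:** I pressed it until it stopped moving, at about 10 to 11 N, and let it go. The press shows only in force and travel; no picture confirms it.
- **Last checks:** the final pictures show the vial upright and standing free. Its cap height matches a fully seated vial to within about a pixel. The tray vials, dish, beaker and flask look unmoved. The wash bottle, spatula and reagent jar were outside or only partly in those last crops, but the arm did not go near them at low height.
- **Disagreements:** the networks could not tell the vial sizes or the wells apart, so I identified those by measurement. Their button position from the side camera was off at first, because the button top is at about 91 mm rather than the 75 mm I had assumed.

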